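# Take up a drum brake at its star wheel through the access slot

## Robot

A 6-joint arm with a two-finger parallel gripper is mounted at the origin on a cart in front of the work surface, level with it; the furniture and walls round the work are solid. World frame = base frame: x ahead of the robot, y to its left, z up, the work surface at z = 0. Lengths are in m, angles in rad, forces in N, time in s.
With the tool pointing down it reaches from about 0.25 to 0.775 m from the base axis. Payload 8.9 kg.
Tool frame: the origin (TCP) lies midway between the tips of the shut fingers; the grasp point (between the pads) lies 19 mm behind it (bot.tcp_to_grasp is the distance from the TCP to the grasp point, in m); z points along the fingers, y is the line along which they close (so a half turn about z gives the same grasp; the last joint's range is limited). The gripper opens to 85 mm and grips with 20 to 120 N. Pads are 22 mm wide; open, the fingers measure 114 mm over their backs; the gripper's body (76 mm by 85 mm) begins 54 mm behind the grasp point. The pads swing forward as they close: fully open they stand 13 mm farther back than shut.
Start: joints at [-1.301, 0.291, -0.153, 1.127, 0, 1.431], TCP at [0.209, -0.482, 0.231] pointing down, gripper open.
Joint ranges: [-2.52, 2.52], [-0.91, 1.74], [-1.3, 1.37], [-1.96, 2.02], [-1.52, 1.47], [-3.14, 3.14]. Speed limits (rad/s): [2.22, 2.22, 2.79, 3.14, 3.14, 3.14].

## Interface

Orientations are given as a unit quaternion [x, y, z, w].
In Python, from cell import bot, camrig, workorder gives the robot as it stands (bot), with the cameras (camrig) and the job (workorder).
- The arm moves only by the shell command python3 shift.py 'ROWS' [OPENING] [FORCE]. ROWS is rows parted by semicolons, their numbers by spaces, 1 to 10 of them, each of 6 numbers: dx, dy, dz in m, then a rotation vector rx, ry, rz in rad; each row is the pose to reach, as a shift and turn from the pose commanded when the command began, along the tool's axes at that moment; what a row does not reach only later rows make up. A row lasts 1/8 s, in which the tool goes at most 0.0625 m and 0.188 rad, less where a joint would pass 70% of its speed; a pose out of reach is approached as far as the arm can. OPENING is the finger opening in m, set as the command begins (- or left out keeps the last). The fingers move at their own pace and stop on an object; FORCE is the grip in N (left out, the last holds). Time passes only in rows, so rows that do not move let the fingers close. It prints the time, the measured TCP pose, the force, the opening and the grip force at its end.
- bot.state(): the state, without advancing time (a new reading comes with each control period).
- camrig.get_image(name): name is "side" or "top"; returns a dict with "color" (400x640x3 uint8, blue, green, red), "camera_matrix" (3x3 intrinsics, pixels), "D" ([k1, k2, p1, p2, k3] as OpenCV has them; the pictures are not rectified), "view" (4x4, takes a point from world to camera coordinates). Camera axes: x right, y down, z forward; pixel columns grow to the right and rows downward; lengths in m; the calibration is good to about 2 mm. A picture is of the moment at which its call begins. There is no depth.
- workorder.close_job(): hands the job in; it is judged then, once.
The state is a dict: "time_s": time; "joint_pos": joint angles; "joint_vel": joint speeds; "joint_efforts": joint torques, N m; "tool_pos": TCP position; "tool_rot": TCP orientation; "contact_force": force on the tool from outside, world axes, zero at the start; "torque": the same for the moment, N m; "grip_width": finger opening in m; "gripper_force": force on a finger pad.
Only numpy, scipy, OpenCV 4.12 (cv2) and the standard library are available. Lean on these libraries where they do the work, as an engineer would, in place of code of your own. Each camera call takes 0.05 s, during which the arm holds its last target. There are 200 camera calls.

## Task

Take the adjusting iron from its stand, reach with its blade through the slot in the lid of the brake housing, and click the star wheel on tooth by tooth until the dial pointer stands at the broad mark, never going on past the mark. Feel for the gap between the teeth and work gently, without forcing the blade against the wheel or housing; then put the iron back in its stand, standing fully home, and leave the other things on the bench where they are.

Things in the scene. Friction and masses are not known exactly. Their poses are not given: they have to be found in the camera images.
- housing: grey metal brake housing, 100 x 110 x 94 mm, bolted down; behind it a round drum 30 mm deep with a shaft stub. Origin: centre of its underside. z up; -x is its front (a clear window with a white dial), +y its left seen from the front. Turned up to 0.3 rad.
- slot (a point): middle of the access slot at the lid's upper face, 94 mm over the bench; axes as the housing's. The slot is 14 mm along x by 44 mm along y, in a lid 5 mm thick. A blade enters with its 10 mm width along x, and pushes along y. The teeth below are hard: come down on them at about 5 mm/s and stop at the first 2 or 3 N, or a landing on a tooth jars beyond 25 N.
- axle_mid (a point): point 34 mm below slot, the middle of the range of the star wheel's axle (axle along housing x). The adjuster floats: wheel and dial lie up to 7 mm to either side of it along housing y, differently each time and measured by no sensor: look through the slot or feel. They do not shift under the tool.
- wheel_top (a point): point 24 mm above axle_mid, 10 mm below the lid's upper face: the height of the tooth tips. 10 round-tipped steel teeth, 6 mm thick at the tip and 4 mm below, 8 mm along x, tip radius 24 mm, hub radius 13 mm. At each click a gap is at the very top, tooth centres 6.6 mm to either side; free gap 7 mm at the tips. A blade tip 8 mm below this point works well; the hub is 11 mm below.
- star_wheel (a joint): turn of the star wheel (rad), shown by the black dial pointer: 0 = straight up at the broad mark, negative = left of it seen from the front; starts 2 or 3 clicks below 0. Grows as a tooth at the top is pushed to housing -y. A detent holds it every 0.628 rad; past halfway it snaps on. Takes 5 to 9 N at the tooth, about 10 mm of travel. Lift the blade out before going back.
- iron: adjusting iron standing in the stand: square black handle 20 x 20 x 55 mm above a dark collar 24 x 24 x 5 mm, and a flat steel blade pointing down, 60 mm long, 10 mm wide (iron x), 5 mm thick (iron y). 0.09 kg. Origin: underside of the collar, on the axis; z up towards the handle's top, which is at +60 mm. Half a turn about z makes no difference.
- iron_tip (a point): middle of the blade's lower end, 60 mm below the iron's origin
- stand: wooden stand block, 50 x 50 x 66 mm, fixed on the dark bench mat (2 mm thick); origin: centre of its underside. In the middle of its top is an upright through hole, 16 mm (stand x) by 11 mm (stand y); the collar of the iron rests on the top with the blade in the hole. It stands turned up to 0.4 rad.
- stand_seat (a point): where the blade's tip is when the iron stands fully home in the stand, 6 mm over the stand's underside
- relay_box: black plastic relay box, 42 x 52 x 36 mm; a bystander, loose; origin: centre of its underside
- battery_cell: green round cell lying down, 18 x 67 mm; a bystander, loose; origin: centre of its underside
- panel_meter: small black panel meter standing in the parts tray, 28 x 48 x 46 mm; a bystander, loose; origin: centre of its underside
- bottle_front: white plastic bottle with ribbed cap, 51 mm across, 94 mm high; a bystander, loose; origin: centre of its underside

How it is judged:
By the outcome, as a careful person would: the job done as asked, in the order asked, and still so for the second after the job is handed in, with the robot touching nothing.
It also fails if it takes over 72 s, if anything falls off the work surface, if the arm or the gripper's body presses on something with over 40 N, if the wrist force passes 120 N, or if a joint passes its speed limit or range.

## Working session

There is one attempt and no reset: what is moved stays moved. The work goes in short steps, Python scripts to look and compute and a shell command to move; the robot and the scene stay as the last step left them, time stands still between calls to the robot, and variables do not carry over. Pictures are saved under pics/ and viewed, at most 10 in all, crops included, and the job is handed in when it is done.

```bash
ls; mkdir -p pics; python3 - <<'E'
from cell import bot, camrig, workorder
import cv2,numpy as np
for n in("top","side"):
    d=camrig.get_image(n); cv2.imwrite(f"pics/{n}0.png",d["color"]); print(n,np.round(d["camera_matrix"],1).tolist(),d["D"],np.round(d["view"],3).tolist())
s=bot.state(); print(s)
E
```

```text
cell.py
pics
shift.py
top [[380.8, 0.0, 320.3], [0.0, 380.8, 202.1], [0.0, 0.0, 1.0]] [0.00745558 0.         0.         0.         0.        ] [[-0.002, -1.0, 0.014, -0.141], [-0.999, 0.002, -0.044, 0.467], [0.044, -0.014, -0.999, 0.904], [0.0, 0.0, 0.0, 1.0]]
side [[390.9, 0.0, 327.8], [0.0, 390.9, 200.6], [0.0, 0.0, 1.0]] [0.03414031 0.         0.         0.         0.        ] [[0.983, -0.183, 0.011, -0.496], [-0.074, -0.449, -0.891, 0.06], [0.168, 0.875, -0.455, 0.988], [0.0, 0.0, 0.0, 1.0]]
{'time_s': 0.1, 'joint_pos': array([-1.30129234e+00,  2.91214329e-01, -1.54008774e-01,  1.12671729e+00,
        1.95481642e-05,  1.43150328e+00]), 'joint_vel': array([ 0.00013069, -0.00138388,  0.0013686 , -0.00070228,  0.00153526,
       -0.00070474]), 'joint_efforts': array([ 3.65848900e-03, -5.37978280e+01,  3.31917965e+01,  9.39206744e-03,
       -9.11868801e-05,  4.39472970e-06]), 'tool_pos': array([ 0.20860198, -0.48136764,  0.23081044]), 'tool_rot': array([ 9.79183090e-01,  2.02978197e-01, -2.74626883e-05, -5.71455262e-04]), 'contact_force': array([0.39335639, 0.48743859, 0.79997056]), 'torque': array([-0.03864828, -0.01537755,  0.03904759]), 'gripper_force': 0.0, 'grip_width': 0.08524155153966329}
```

View pics/top0.png

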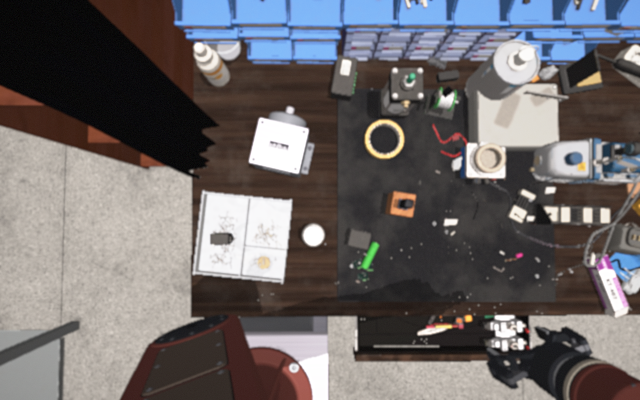

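View pics/side0.png

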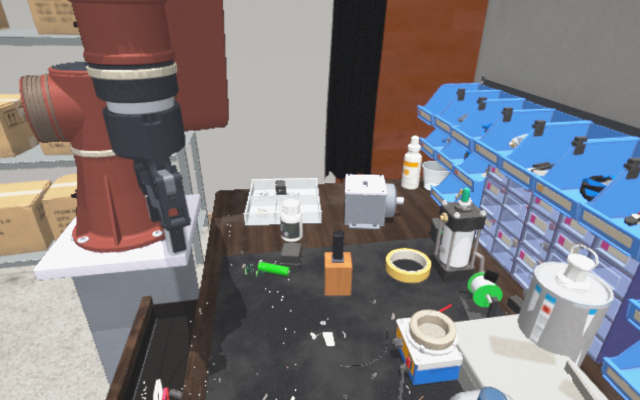

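```bash
cat > h.py <<'E'
from cell import bot, camrig, workorder
import cv2,numpy as np
def ray(d,uv):
    p=cv2.undistortPoints(np.float64(uv).reshape(-1,1,2),d["camera_matrix"],np.float64(d["D"])).reshape(-1,2)
    V=np.array(d["view"]);R=V[:3,:3]
    return -R.T@V[:3,3], np.c_[p,np.ones(len(p))]@R
def onz(d,uv,z):
    o,r=ray(d,uv); return o+r*((z-o[2])/r[:,2])[:,None]
def proj(d,P):
    V=np.array(d["view"]);P=np.float64(P).reshape(-1,3)
    return cv2.projectPoints(P,cv2.Rodrigues(V[:3,:3])[0],V[:3,3],d["camera_matrix"],np.float64(d["D"]))[0].reshape(-1,2)
def crop(img,x,y,w,h,s,name): cv2.imwrite(name,cv2.resize(img[y:y+h,x:x+w],None,fx=s,fy=s,interpolation=cv2.INTER_CUBIC))
E
python3 - <<'E'
from h import *
t=camrig.get_image("top");s=camrig.get_image("side")
print(np.round(ray(t,[0,0])[0],3),np.round(ray(s,[0,0])[0],3))
a=t["color"][95:185,235:325]; b=t["color"][180:230,380:430];c=s["color"][165:235,330:410];e=s["color"][225:300,310:360]
R=lambda i:cv2.resize(i,(400,300),interpolation=cv2.INTER_CUBIC)
cv2.imwrite("pics/c1.png",np.vstack([np.hstack([R(a),R(cv2.resize(b,(50,50)))]),np.hstack([R(c),R(e)])]))
hsv=cv2.cvtColor(t["color"],cv2.COLOR_BGR2HSV)
m=cv2.inRange(hsv[180:230,380:430],(5,100,60),(22,255,255))
k=max(cv2.findContours(m,0,2)[0],key=cv2.contourArea)
r=cv2.minAreaRect(k);print("stand",r); P=cv2.boxPoints(r)+[380,180]; print(P,onz(t,P,.068))
m=cv2.inRange(hsv[100:185,235:325],(0,0,190),(180,40,255))
k=max(cv2.findContours(m,0,2)[0],key=cv2.contourArea)
r=cv2.minAreaRect(k);P=cv2.boxPoints(r)+[235,100];print("lid",P,onz(t,P,.094))
print(proj(t,onz(t,P,.094).mean(0)))
E
```

```text
[ 0.427 -0.129  0.925] [ 0.326 -0.928  0.508]
stand ((20.552024841308594, 23.661849975585938), (28.20661163330078, 24.709293365478516), 8.746162414550781)
[[384.73410416 213.72832489]
 [388.49132919 189.30635834]
 [416.36994553 193.59537506]
 [412.61272049 218.01734161]] [[ 0.43820888 -0.28637861  0.068     ]
 [ 0.49342356 -0.29543018  0.068     ]
 [ 0.48362025 -0.3585523   0.068     ]
 [ 0.42841825 -0.34931084  0.068     ]]
lid [[248.03433609 162.05578995]
 [260.72746658 108.74463463]
 [310.83905029 120.67596817]
 [298.14592361 173.98712158]] [[ 0.55152001  0.0173141   0.094     ]
 [ 0.66962306 -0.00988557  0.094     ]
 [ 0.64327463 -0.12023582  0.094     ]
 [ 0.52525349 -0.09230667  0.094     ]]
[[279.46942374 141.28659661]]
```

View pics/c1.png

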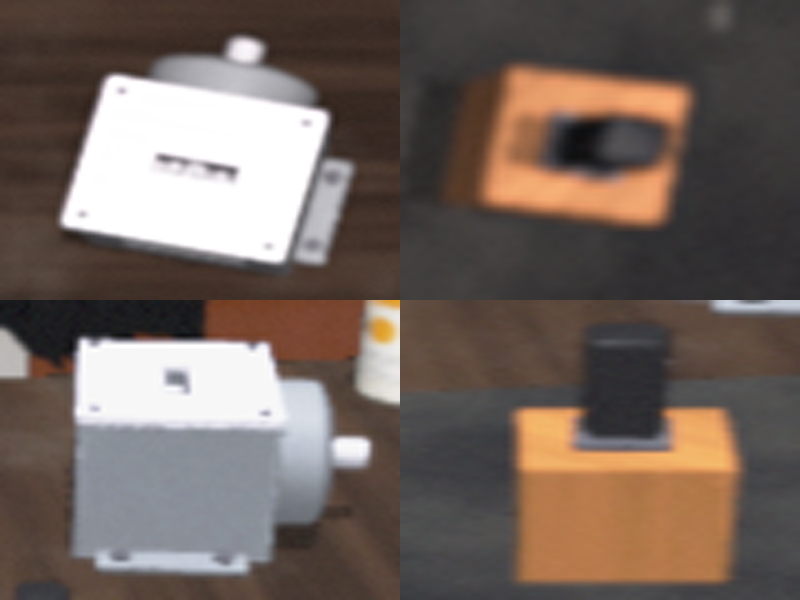

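```bash
python3 - <<'E'
from h import *
ims=[camrig.get_image("top") for _ in range(8)];t=ims[0]
A=np.mean([i["color"] for i in ims],0).astype(np.float32);np.save("top0.npy",A)
T=A.astype(np.uint8);hsv=cv2.cvtColor(T,cv2.COLOR_BGR2HSV)
def quad(m,x,y,z):
    k=max(cv2.findContours(m,0,1)[0],key=cv2.contourArea);k=cv2.convexHull(k)
    r=cv2.minAreaRect(k);P=cv2.boxPoints(r)+[x,y];W=onz(t,P,z)
    print("px",P.round(1).tolist());print(W.round(4).tolist(),"c",W.mean(0).round(4),"sides",[round(float(np.linalg.norm(W[i]-W[i-1])),4) for i in range(4)],"ang",[round(float(np.arctan2(*(W[i]-W[i-1])[1::-1])),3) for i in range(4)])
for th in(110,150,170,190):
    print("stand",th);quad(cv2.inRange(hsv[180:230,380:430],(3,80,th),(25,255,255)),380,180,.068)
for th in(235,245,252):
    print("lid",th);quad(cv2.inRange(T[100:185,235:325],(th,)*3,(255,)*3),235,100,.094)
g=cv2.cvtColor(T,cv2.COLOR_BGR2GRAY)
print(g[138:152,266:294])
a=cv2.resize(T[136:154,262:298],(800,400),interpolation=cv2.INTER_LANCZOS4)
b=np.clip(cv2.resize(T[155:182,244:308].astype(np.float32),(800,200*27//16),interpolation=cv2.INTER_LANCZOS4)*1.5,0,255).astype(np.uint8)[:200]
cv2.imwrite("pics/c2.png",np.vstack([a,b]))
E
```

```text
stand 110
px [[388.7, 213.8], [392.7, 189.9], [416.5, 193.9], [412.5, 217.8]]
[[0.4381, -0.2953, 0.068], [0.492, -0.3049, 0.068], [0.4829, -0.3589, 0.068], [0.429, -0.3492, 0.068]] c [ 0.4605 -0.3271  0.068 ] sides [0.0546, 0.0547, 0.0547, 0.0547] ang [1.404, -0.175, -1.737, 2.963]
stand 150
px [[389.5, 213.4], [393.0, 190.7], [415.8, 194.3], [412.2, 217.0]]
[[0.439, -0.2971, 0.068], [0.4903, -0.3057, 0.068], [0.4821, -0.3572, 0.068], [0.4308, -0.3484, 0.068]] c [ 0.4605 -0.3271  0.068 ] sides [0.052, 0.052, 0.0522, 0.0521] ang [1.413, -0.167, -1.729, 2.972]
stand 170
px [[389.9, 213.4], [393.3, 191.0], [415.4, 194.4], [412.0, 216.8]]
[[0.439, -0.298, 0.068], [0.4896, -0.3063, 0.068], [0.4819, -0.3563, 0.068], [0.4312, -0.3479, 0.068]] c [ 0.4604 -0.3271  0.068 ] sides [0.0505, 0.0513, 0.0506, 0.0513] ang [1.416, -0.163, -1.725, 2.976]
stand 190
px [[390.2, 212.9], [393.8, 191.1], [415.4, 194.7], [411.8, 216.5]]
[[0.4401, -0.2987, 0.068], [0.4893, -0.3074, 0.068], [0.4811, -0.3563, 0.068], [0.4319, -0.3474, 0.068]] c [ 0.4606 -0.3275  0.068 ] sides [0.0494, 0.0499, 0.0495, 0.0499] an
[... 1817 characters left out ...]
255 255 252 248 244 238 234 233 228 215 220 233 230 233 231 195 161 156
  167 156 119 112 185 253 255 255 255 255]
 [255 255 254 254 253 252 250 245 237 230 237 240 229 229 227 213 198 205
  223 209 161 145 213 255 255 255 255 255]
 [255 255 255 255 255 255 255 255 253 252 252 251 241 237 232 226 222 226
  237 229 193 183 235 255 255 255 255 255]
 [255 255 255 255 255 255 255 255 255 255 255 255 254 252 251 250 245 243
  245 240 224 217 245 255 255 255 255 255]
 [255 255 255 255 255 255 255 255 255 255 255 255 255 255 255 255 255 254
  253 253 249 242 251 255 255 255 255 255]
 [255 255 255 255 255 255 255 255 255 255 255 255 255 255 255 255 255 255
  255 255 255 254 254 255 255 255 255 255]]
```

View pics/c2.png

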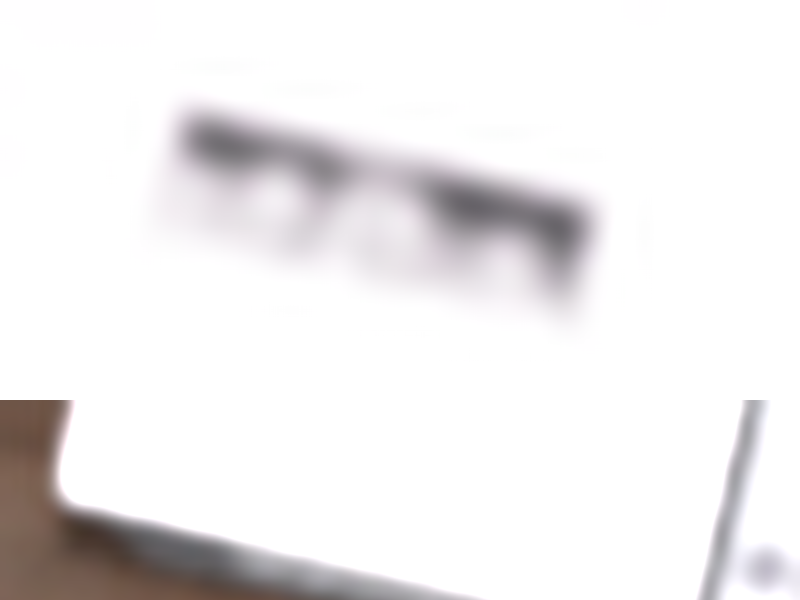

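```bash
python3 - <<'E'
from h import *
t=camrig.get_image("top");s=camrig.get_image("side")
print("slot",onz(t,[[279.3,145.2],[270.1,140.7],[288.8,145.2]],.094).round(4).tolist())
print("gapcand",onz(t,[[276.6,144.5],[282.3,146]],.08).round(4).tolist())
def axis(img,x,y,w,h,name):
    hs=cv2.cvtColor(img,cv2.COLOR_BGR2HSV)[y:y+h,x:x+w]
    m=((hs[...,2]<75)).astype(np.uint8)*255
    return m
g=s["color"].astype(int).max(2)
for r in range(230,264,3): print(r,g[r,326:352])
g=t["color"].astype(int).max(2)
for r in range(192,216,1): print(r,g[r,390:420])
print("stand top edge side", proj(s,[[.4605,-.3273,.128],[.4605,-.3273,.073],[.4605,-.3273,.068]]).round(1).tolist(),"top",proj(t,[[.4605,-.3273,.128],[.4605,-.3273,.073]]).round(1).tolist())
E
```

```text
slot [[0.5888, -0.0509, 0.094], [0.5987, -0.0307, 0.094], [0.5888, -0.0718, 0.094]]
gapcand [[0.5931, -0.0436, 0.08], [0.5897, -0.0563, 0.08]]
230 [86 87 93 96 94 97 95 88 81 74 75 74 73 73 71 76 83 90 92 93 95 94 95 94
 94 94]
233 [87 87 90 93 93 96 88 69 63 66 65 66 65 66 69 66 64 65 83 92 96 95 95 96
 96 97]
236 [ 90  88  89  94  96  90  79  57  63  74  73  71  66  67  67  65  62  64
  86  97 100  97  98  98  96  99]
239 [95 93 88 84 89 92 75 50 48 50 50 51 51 49 50 47 51 63 80 89 92 93 95 97
 97 94]
242 [95 94 91 87 85 86 74 55 47 47 48 50 52 49 48 52 50 65 78 83 85 86 90 89
 90 91]
245 [93 95 94 90 85 82 71 51 49 47 51 50 49 50 51 50 51 63 77 79 82 83 84 82
 84 86]
248 [75 78 77 73 71 71 61 49 50 46 51 48 48 52 50 48 50 69 81 83 83 84 83 83
 83 84]
251 [100  98 100  99  95  95  73  48  49  50  48  50  50  49  51  49  50  84
  98 102 101 102 102 101  90  80]
254 [242 242 242 241 238 211 131  62  51  52  50  47  48  50  49  49  74 169
 226 235 235 233 230 227 178 104]
257 [242 243 244 243 241 204 120  71  50  49  52  50  50  48  48  51  72 143
 223 239 240 240 239 237 209 132]
260
[... 2672 characters left out ...]
 245 245 241 235 231 231 230 228 228
 231 235 238 239 230 160  87  58  54  54  52  51]
212 [158 218 239 241 242 240 241 243 245 244 242 239 236 237 236 235 231 232
 234 237 239 240 226 151  76  53  55  53  51  52]
213 [136 181 208 220 224 228 233 239 242 240 237 235 235 236 235 232 232 235
 237 238 240 238 220 143  72  53  55  53  52  52]
214 [ 94 118 137 148 157 170 189 202 211 214 212 219 226 228 229 230 231 236
 239 239 240 237 209 132  63  54  51  52  49  50]
215 [ 66  70  76  85  93 106 117 128 136 142 150 163 177 184 193 201 214 229
 234 235 237 232 190 116  59  51  51  50  50  50]
stand top edge side [[337.8, 232.4], [337.2, 257.1], [337.1, 259.2]] top [[409.3, 202.7], [403.2, 203.7]]
```

```bash
cat >> h.py <<'E'
from scipy.spatial.transform import Rotation as Ro
def yawrot(a): return Ro.from_matrix(np.array([[np.cos(a),np.sin(a),0],[np.sin(a),-np.cos(a),0],[0,0,-1.]]))
def go(pos,a):
    s=bot.state();R=Ro.from_quat(s["tool_rot"])
    print("shift",R.inv().apply(np.array(pos)-s["tool_pos"]).round(4),(R.inv()*yawrot(a)).as_rotvec().round(4))
def st():
    s=bot.state();R=Ro.from_quat(s["tool_rot"]);x=R.as_matrix()
    print(s["time_s"],s["tool_pos"].round(4),"yaw",round(float(np.arctan2(x[1,0],x[0,0])),4),"zax",x[:,2].round(4),"F",s["contact_force"].round(2),"T",s["torque"].round(2),s["grip_width"])
E
python3 -c "
from h import *
go([.460,-.327,.2],-.17)"
```

```text
shift [ 0.2921 -0.0421  0.0313] [0.     0.     0.5788]
```

```bash
python3 shift.py '0.292 -0.042 0.031 0 0 0.579;0.292 -0.042 0.031 0 0 0.579;0.292 -0.042 0.031 0 0 0.579;0.292 -0.042 0.031 0 0 0.579;0.292 -0.042 0.031 0 0 0.579;0.292 -0.042 0.031 0 0 0.579;0.292 -0.042 0.031 0 0 0.579' 0.06; python3 -c "
from h import *
st();go([.460,-.327,.084],-.17)"
```

```text
time_s: 1.58
tool_pos: [0.46, -0.3269, 0.2002]
tool_rot: [0.996, -0.084, -0.0, 0.0]
contact_force: [-0.8, 0.3, -0.2]
grip_width: 0.0601
gripper_force: 0.0
1.575 [ 0.46   -0.3269  0.2002] yaw -0.1691 zax [-5.e-04  0.e+00 -1.e+00] F [-0.84  0.32 -0.17] T [-0.01  0.04 -0.03] 0.06011264336076278
shift [1.000e-04 1.000e-04 1.162e-01] [0.0001 0.0005 0.0009]
```

Force noise is about 0.5 N. Go down and grip.

```bash
python3 shift.py '0 0 0.04 0 0 0;0 0 0.08 0 0 0;0 0 0.1 0 0 0;0 0 0.116 0 0 0;0 0 0.116 0 0 0'; python3 shift.py '0 0 0 0 0 0;0 0 0 0 0 0;0 0 0 0 0 0;0 0 0 0 0 0;0 0 0 0 0 0;0 0 0 0 0 0' 0.015 60; python3 -c "
from h import *
st()
t=camrig.get_image('top');s=camrig.get_image('side')
a=cv2.resize(t['color'][170:240,360:440],(400,350));b=cv2.resize(s['color'][200:300,300:400],(400,400))
cv2.imwrite('pics/g1.png',np.hstack([cv2.copyMakeBorder(a,0,50,0,0,0),b]))"
```

```text
time_s: 2.2
tool_pos: [0.4589, -0.3274, 0.0837]
tool_rot: [0.996, -0.086, -0.001, -0.0]
contact_force: [0.4, 0.9, 0.7]
grip_width: 0.0598
gripper_force: 0.0
time_s: 2.95
tool_pos: [0.4604, -0.3276, 0.0853]
tool_rot: [0.996, -0.085, 0.001, 0.001]
contact_force: [-0.5, -1.1, 5.7]
grip_width: 0.0192
gripper_force: 58.7
2.95 [ 0.4604 -0.3276  0.0853] yaw -0.1701 zax [ 0.0011 -0.0014 -1.    ] F [-0.52 -1.09  5.73] T [ 0.02  0.23 -0.03] 0.019187171882073483
```

View pics/g1.png

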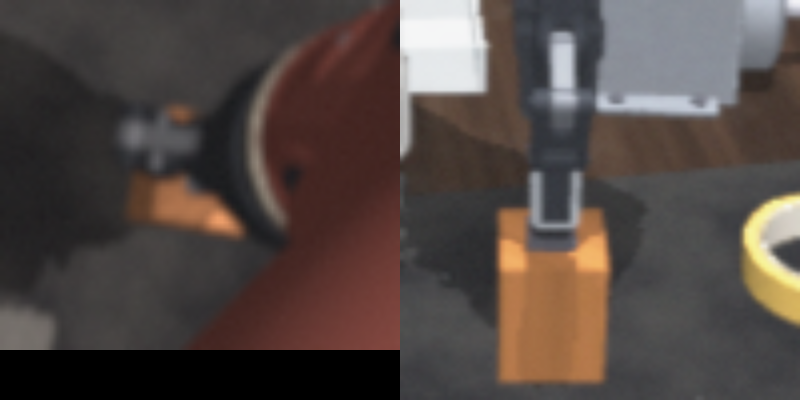

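```bash
python3 shift.py '0 0 -0.01 0 0 0;0 0 -0.02 0 0 0;0 0 -0.04 0 0 0;0 0 -0.06 0 0 0;0 0 -0.08 0 0 0;0 0 -0.1 0 0 0;0 0 -0.12 0 0 0;0 0 -0.12 0 0 0' - 80; python3 -c "
from h import *
st();go([.5888,-.0465,.220],-.222)"
```

```text
time_s: 4.05
tool_pos: [0.4607, -0.3278, 0.2061]
tool_rot: [0.996, -0.085, 0.001, 0.001]
contact_force: [0.2, -0.1, -1.2]
grip_width: 0.0191
gripper_force: 78.0
4.05 [ 0.4607 -0.3278  0.2061] yaw -0.1702 zax [ 0.0024 -0.0022 -1.    ] F [ 0.22 -0.06 -1.18] T [ 0.04 -0.02 -0.03] 0.019074299031846823
shift [ 0.0786 -0.2989 -0.0142] [ 0.0016 -0.0027  0.0518]
```

```bash
python3 shift.py '0.078 -0.278 -0.014 0 0 0.052;0.078 -0.278 -0.014 0 0 0.052;0.078 -0.278 -0.014 0 0 0.052;0.078 -0.278 -0.014 0 0 0.052;0.078 -0.278 -0.014 0 0 0.052;0.078 -0.278 -0.014 0 0 0.052;0.078 -0.278 -0.014 0 0 0.052'; python3 - <<'E'
from h import *
st();s=camrig.get_image("side");i0=cv2.imread("pics/side0.png")
# predicted lid corners
c=np.array([.5888,-.0498]);a=-.222;X=np.array([np.cos(a),np.sin(a)]);Y=np.array([-X[1],X[0]])
P=[np.r_[c+X*sx*.05+Y*sy*.055,.094] for sx,sy in((-1,-1),(1,-1),(1,1),(-1,1))]
S=[np.r_[c+X*sx*.007+Y*sy*.022,.094] for sx,sy in((-1,-1),(1,-1),(1,1),(-1,1))]
print(proj(s,P).round(1).tolist(),proj(s,S).round(1).tolist())
o=(330,160);w,h=80,40
A=cv2.resize(i0[160:200,330:410],(800,400),interpolation=cv2.INTER_CUBIC)
B=cv2.resize(s["color"][100:220,300:420],(600,600),interpolation=cv2.INTER_CUBIC)
for q,col in((P,(0,0,255)),(S,(0,255,0))):
    cv2.polylines(A,[((proj(s,q)-o+.5)*10).astype(int)],True,col,1)
A=cv2.resize(A,(800,400));out=np.zeros((600,800,3),np.uint8);out[:300,:]=A[50:350];out[300:,:300]=cv2.resize(B,(300,300));
cv2.imwrite("pics/s1.png",out);cv2.imwrite("pics/s1b.png",B)
E
```

```text
time_s: 4.92
tool_pos: [0.5833, -0.0666, 0.2176]
tool_rot: [0.994, -0.111, -0.001, 0.0]
contact_force: [-0.1, 0.6, -1.6]
grip_width: 0.019
gripper_force: 78.4
4.925 [ 0.5833 -0.0666  0.2176] yaw -0.222 zax [-1.2e-03 -1.0e-04 -1.0e+00] F [-0.13  0.61 -1.62] T [-0.01  0.01 -0.01] 0.018980404108781476
[[344.8, 191.8], [386.0, 192.9], [382.1, 175.0], [344.8, 174.1]] [[361.9, 186.6], [367.5, 186.7], [366.6, 179.6], [361.3, 179.4]]
```

View pics/s1.png

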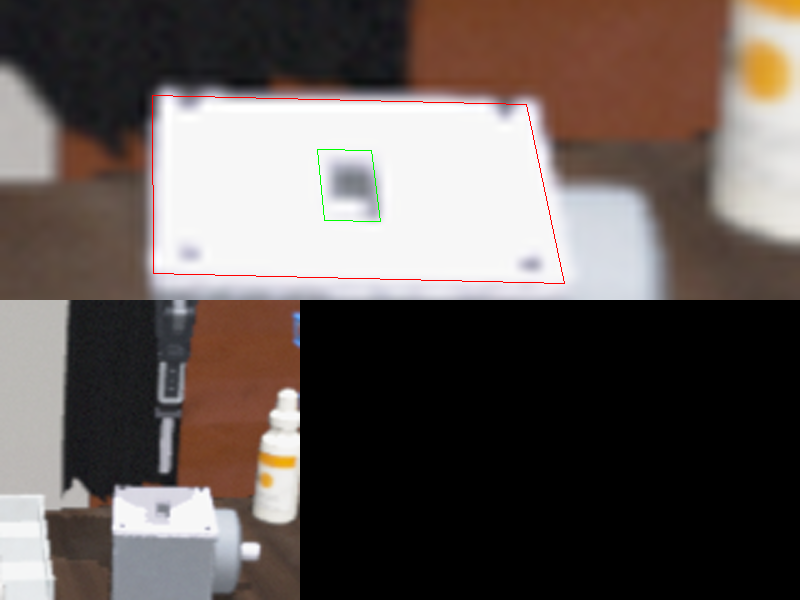

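```bash
python3 - <<'E'
from h import *
s=camrig.get_image("side");q=bot.state();p=q["tool_pos"]
R=Ro.from_quat(q["tool_rot"]).as_matrix()
for d in(.045,.06,.0773): print(d,proj(s,p+R[:,2]*d).round(2).tolist(), proj(s,p+R[:,2]*d+R[:,0]*.005).round(2).tolist())
g=s["color"].astype(int).sum(2)//3
for r in range(150,174,2): print(r,g[r,358:376])
E
```

```text
0.045 [[365.8, 156.45]] [[367.86, 156.5]]
0.06 [[365.45, 162.24]] [[367.51, 162.29]]
0.0773 [[365.06, 168.81]] [[367.1, 168.87]]
150 [ 27  27  29  30  29  37  83 148 177 178 154  98  42  35  63  75  75  78]
152 [ 28  30  24  25  28  47 109 158 179 176 137  75  37  30  61  72  74  74]
154 [ 29  29  29  30  28  47 114 161 178 176 122  51  30  41  64  72  74  73]
156 [ 32  27  31  29  30  57 136 170 181 176 121  50  30  40  64  74  76  73]
158 [ 30  28  29  33  33  65 154 180 180 178 123  50  30  47  69  71  75  76]
160 [ 27  25  28  26  28  63 148 176 181 177 124  49  33  51  67  75  75  77]
162 [ 32  26  30  29  30  63 147 179 182 181 130  53  33  54  67  74  72  75]
164 [ 28  28  23  28  31  62 148 176 178 153  98  41  33  53  69  71  72  73]
166 [ 26  28  27  28  29  62 146 177 177 153  97  41  33  60  71  72  75  72]
168 [ 31  25  24  31  36  81 145 169 166 130  75  34  37  65  76  79  76  78]
170 [27 24 25 28 29 28 28 32 30 27 27 24 39 67 78 79 79 81]
172 [35 34 30 29 32 31 30 22 25 22 28 28 45 67 78 80 79 79]
```

```bash
python3 shift.py '0.002 -0.024 0.01 0 0 0;0.002 -0.024 0.02 0 0 0;0.002 -0.024 0.03 0 0 0;0.002 -0.024 0.04 0 0 0;0.002 -0.024 0.04 0 0 0;0.002 -0.024 0.04 0 0 0'; python3 - <<'E'
from h import *
st();s=camrig.get_image("side");p=bot.state()["tool_pos"]
r=p[:2]-[.5888,-.050];a=-.222;X=np.array([np.cos(a),np.sin(a)]);Y=np.array([-X[1],X[0]]);print("xh,yh",r@X,r@Y)
crop(s["color"],335,150,60,50,10,"pics/s2.png")
E
```

```text
time_s: 5.78
tool_pos: [0.5898, -0.0503, 0.1785]
tool_rot: [0.994, -0.105, 0.0, -0.003]
contact_force: [-0.3, 0.3, -0.3]
grip_width: 0.0194
gripper_force: 78.5
5.775 [ 0.5898 -0.0503  0.1785] yaw -0.2109 zax [ 0.0016  0.0058 -1.    ] F [-0.31  0.34 -0.26] T [ 0.01 -0.03 -0.01] 0.019399882664528315
xh,yh 0.0011731306181943027 -5.0863409964144884e-05
```

View pics/s2.png

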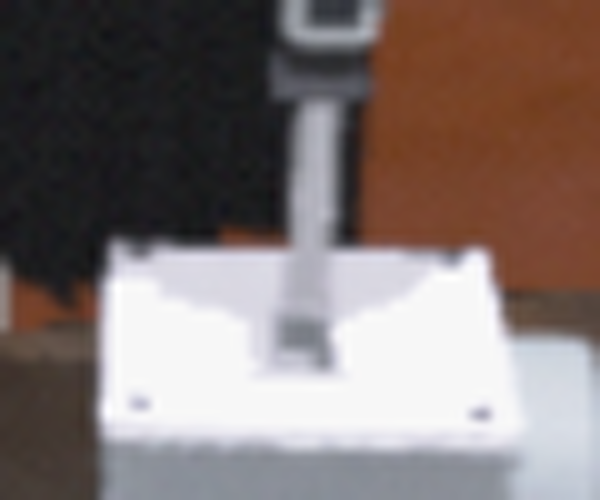

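```bash
python3 shift.py '0 0 0 0 0 0;0 0 0 0 0 0' | tail -0; python3 - <<'E'
from h import *
st();s=camrig.get_image("side");p=bot.state()["tool_pos"];print(bot.state()["joint_pos"].round(3))
r=p[:2]-[.5888,-.050];a=-.222;X=np.array([np.cos(a),np.sin(a)]);Y=np.array([-X[1],X[0]]);print("xh,yh",r@X,r@Y)
R=Ro.from_quat(bot.state()["tool_rot"]).as_matrix();print(proj(s,p+R[:,2]*.0773))
E
```

```text
6.075 [ 0.5898 -0.0502  0.1786] yaw -0.2107 zax [ 0.0017  0.0058 -1.    ] F [ 0.19  0.68 -1.65] T [-0.04  0.01  0.  ] 0.019055920507459998
[-0.212  0.449 -0.06   1.062  0.006  3.141]
xh,yh 0.0010045098671136096 3.474996621195836e-07
[[364.90399698 180.38093756]]Exception ignored on flushing sys.stdout:
BrokenPipeError: [Errno 32] Broken pipe
```

```bash
python3 shift.py '0 0 -0.03 0 0 -0.18;0 0 -0.03 0 0 -0.36;0 0 -0.03 0 0 -0.54;0 0 -0.03 0 0 -0.72;0 0 -0.03 0 0 -0.9;0 0 -0.03 0 0 -1.08;0 0 -0.03 0 0 -1.26;0 0 -0.03 0 0 -1.44;0 0 -0.03 0 0 -1.57'>/dev/null;python3 shift.py '0 0 0 0 0 -0.18;0 0 0 0 0 -0.36;0 0 0 0 0 -0.54;0 0 0 0 0 -0.72;0 0 0 0 0 -0.9;0 0 0 0 0 -1.08;0 0 0 0 0 -1.26;0 0 0 0 0 -1.44;0 0 0 0 0 -1.57;0 0 0 0 0 -1.57'; cat >> h.py <<'E'
def hs(C=(.5888,-.050),a=-.222):
    q=bot.state();p=q["tool_pos"];r=p[:2]-np.array(C);X=np.array([np.cos(a),np.sin(a)]);Y=np.array([-X[1],X[0]])
    F=q["contact_force"];print("t %.2f xh %.2f yh %.2f tipz %.2f mm"%(q["time_s"],r@X*1e3,r@Y*1e3,(p[2]-.0773)*1e3),"Fh",(F[:2]@X).round(1),(F[:2]@Y).round(1),F[2].round(1))
E
python3 -c "
from h import *
st();hs();print(bot.state()['joint_pos'].round(3))
a=-.222
go(np.r_[np.array([.5888,-.05])+.0065*np.array([-np.sin(a),np.cos(a)]),.178],a+np.pi)"
```

```text
time_s: 8.5
tool_pos: [0.5897, -0.0504, 0.2084]
tool_rot: [0.106, 0.994, 0.003, 0.0]
contact_force: [-0.9, -0.0, -0.9]
grip_width: 0.0192
gripper_force: 78.3
8.5 [ 0.5897 -0.0504  0.2084] yaw 2.9284 zax [ 0.0013  0.0058 -1.    ] F [-0.87 -0.03 -0.89] T [ 0.    0.03 -0.01] 0.019185098047866018
t 8.50 xh 0.91 yh -0.16 tipz 131.07 mm Fh -0.8 -0.2 -0.9
[-2.120e-01  4.300e-01 -8.000e-03  1.132e+00  6.000e-03  1.000e-03]
shift [0.0009 0.0065 0.0304] [ 0.006  -0.      0.0088]
```

```bash
python3 shift.py '0.0009 0.0065 0.01 0.006 0 0.009;0.0009 0.0065 0.02 0.006 0 0.009;0.0009 0.0065 0.03 0.006 0 0.009;0.0009 0.0065 0.03 0.006 0 0.009;0.0009 0.0065 0.03 0.006 0 0.009'>/dev/null; python3 - <<'E'
from h import *
st();hs();s=camrig.get_image("side");q=bot.state();p=q["tool_pos"];R=Ro.from_quat(q["tool_rot"]).as_matrix()
for d in(.045,.06,.0773): print(d,proj(s,p+R[:,2]*d).round(2).tolist())
g=s["color"].astype(int).sum(2)//3
print("cols 358..375")
for r in range(166,190,1): print(r,g[r,357:375])
E
```

```text
9.125 [ 0.5902 -0.0437  0.1784] yaw 2.92 zax [ 0. -0. -1.] F [-0.38 -0.5  -0.72] T [ 0.02  0.04 -0.01] 0.019288972947649828
t 9.12 xh 0.04 yh 6.42 tipz 101.14 mm Fh -0.3 -0.6 -0.7
0.045 [[365.17, 167.68]]
0.06 [[364.85, 173.16]]
0.0773 [[364.49, 179.38]]
cols 358..375
166 [ 29  25  28  28  27  24  50 119 165 178 177 123  52  37  63  75  73  75]
167 [ 27  27  22  28  28  29  56 137 171 180 177 124  50  37  62  73  74  74]
168 [ 21  27  31  31  27  28  59 144 173 180 177 124  54  40  65  74  78  77]
169 [ 28  26  28  32  26  27  64 153 179 180 177 123  49  35  66  76  78  79]
170 [ 30  26  29  32  24  30  68 158 183 182 188 134  53  43  67  78  78  78]
171 [ 29  27  26  30  27  30  64 151 178 182 185 132  56  43  68  79  81  79]
172 [ 39  38  33  32  33  29  65 151 178 178 160 102  42  43  70  78  79  79]
173 [ 60  63  61  49  49  48  71 151 177 179 153  97  44  42  68  77  79  83]
174 [100 105 106 105 106 101 108 159 178 177 157 116  88  91 104 110 109 109]
175 [207 208 208 209 208 207 197 186 181 180 184 197 205 207 208 210 210 207]
176 [218 218 218 219 220 217 209 190 180 181 188 20
[... 340 characters left out ...]
81 [247 242 231 224 216 195 176 171 172 181 193 224 245 247 247 247 247 247]
182 [247 247 247 240 219 186 149 137 137 144 192 244 247 247 247 247 247 247]
183 [247 247 244 229 219 185 144 131 128 132 159 224 246 247 247 247 247 247]
184 [247 244 228 220 218 184 150 139 136 134 161 237 247 247 247 247 247 247]
185 [247 244 226 220 219 196 198 194 181 161 163 240 247 247 247 247 247 247]
186 [247 247 243 231 229 220 218 218 215 191 185 242 247 247 247 247 247 247]
187 [247 247 247 247 247 247 247 247 247 245 244 247 247 247 247 247 247 247]
188 [247 247 247 247 247 247 247 247 247 247 247 247 247 247 247 247 247 247]
189 [247 247 247 247 247 247 247 247 247 247 247 247 247 247 247 247 247 247]
```

```bash
cat > ok.py <<'E'
# exit 1 once the contact force exceeds argv[1] N (noise ~1 N, mean of latest reading)
import sys
from h import *
hs();q=bot.state();sys.exit(int(np.linalg.norm(q["contact_force"]-np.array([-.3,0,-1.]))>float(sys.argv[1])))
E
python3 shift.py '0.0009 0 0.001 0 0 0;0.0009 0 0.003 0 0 0;0.0009 0 0.005 0 0 0;0.0009 0 0.006 0 0 0' >/dev/null; python3 ok.py 2.5 && 
python3 shift.py '0 0 0.0006 0 0 0;0 0 0.0012 0 0 0;0 0 0.0018 0 0 0;0 0 0.0024 0 0 0' >/dev/null; python3 ok.py 2.5 && 
python3 shift.py '0 0 0.0006 0 0 0;0 0 0.0012 0 0 0;0 0 0.0018 0 0 0;0 0 0.0024 0 0 0' >/dev/null; python3 ok.py 2.5 && 
python3 shift.py '0 0 0.0006 0 0 0;0 0 0.0012 0 0 0;0 0 0.0018 0 0 0;0 0 0.0024 0 0 0' >/dev/null; python3 ok.py 2.5 && 
python3 shift.py '0 0 0.0006 0 0 0;0 0 0.0012 0 0 0' >/dev/null; python3 ok.py 2.5
```

```text
t 9.68 xh -1.04 yh 6.49 tipz 94.88 mm Fh 0.0 0.3 -1.2
t 10.18 xh -0.95 yh 6.51 tipz 92.62 mm Fh -0.0 -0.2 -1.5
t 10.68 xh -0.98 yh 6.51 tipz 90.20 mm Fh 0.3 -0.2 -0.3
t 11.18 xh -0.96 yh 6.51 tipz 87.81 mm Fh -0.0 1.1 -1.7
t 11.43 xh -0.96 yh 6.53 tipz 86.62 mm Fh 0.1 -0.2 -0.6
```

```bash

python3 shift.py '0 0 0.0006 0 0 0;0 0 0.0012 0 0 0' >/dev/null && python3 ok.py 2.3 && 
python3 shift.py '0 0 0.0006 0 0 0;0 0 0.0012 0 0 0' >/dev/null && python3 ok.py 2.3 && 
python3 shift.py '0 0 0.0006 0 0 0;0 0 0.0012 0 0 0' >/dev/null && python3 ok.py 2.3 && 
python3 shift.py '0 0 0.0006 0 0 0;0 0 0.0012 0 0 0' >/dev/null && python3 ok.py 2.3 && 
python3 shift.py '0 0 0.0006 0 0 0;0 0 0.0012 0 0 0' >/dev/null && python3 ok.py 2.3 && 
python3 shift.py '0 0 0.0006 0 0 0;0 0 0.0012 0 0 0' >/dev/null && python3 ok.py 2.3 && 
python3 shift.py '0 0 0.0006 0 0 0;0 0 0.0012 0 0 0' >/dev/null && python3 ok.py 2.3 &&
python3 shift.py '0 0 0.0006 0 0 0;0 0 0.0012 0 0 0' >/dev/null && python3 ok.py 2.3
```

```text
t 11.68 xh -0.97 yh 6.53 tipz 85.39 mm Fh -1.0 0.4 -0.7
t 11.93 xh -0.96 yh 6.52 tipz 84.21 mm Fh 0.0 0.1 -1.6
t 12.18 xh -0.94 yh 6.48 tipz 83.02 mm Fh 0.3 -0.6 -1.0
t 12.43 xh -0.93 yh 6.52 tipz 81.84 mm Fh 0.1 0.1 -1.7
t 12.68 xh -0.99 yh 6.51 tipz 80.58 mm Fh 0.1 -0.3 -1.5
t 12.93 xh -0.97 yh 6.51 tipz 79.39 mm Fh 0.4 0.1 -0.6
t 13.18 xh -0.94 yh 6.52 tipz 78.23 mm Fh -0.0 -0.8 -0.1
t 13.43 xh -0.96 yh 6.49 tipz 77.02 mm Fh -0.2 0.0 -1.5
```

```bash

python3 shift.py '0 0 0.0005 0 0 0;0 0 0.001 0 0 0' >/dev/null && python3 ok.py 2.3 && 
python3 shift.py '0 -0.0005 0 0 0 0;0 -0.001 0 0 0 0' >/dev/null && python3 ok.py 11 && 
python3 shift.py '0 -0.0005 0 0 0 0;0 -0.001 0 0 0 0' >/dev/null && python3 ok.py 11 && 
python3 shift.py '0 -0.0005 0 0 0 0;0 -0.001 0 0 0 0' >/dev/null && python3 ok.py 11 && 
python3 shift.py '0 -0.0005 0 0 0 0;0 -0.001 0 0 0 0' >/dev/null && python3 ok.py 11 && 
python3 shift.py '0 -0.0005 0 0 0 0;0 -0.001 0 0 0 0' >/dev/null && python3 ok.py 11 && 
python3 shift.py '0 -0.0005 0 0 0 0;0 -0.001 0 0 0 0' >/dev/null && python3 ok.py 11 
```

```text
t 13.68 xh -0.96 yh 6.53 tipz 76.02 mm Fh -0.8 0.0 -1.0
t 13.93 xh -0.95 yh 5.48 tipz 76.07 mm Fh -0.7 -0.1 -1.4
t 14.18 xh -0.98 yh 4.86 tipz 76.04 mm Fh -0.2 2.6 -1.7
t 14.43 xh -0.99 yh 4.18 tipz 76.02 mm Fh 0.1 5.5 -1.9
t 14.68 xh -1.01 yh 3.71 tipz 76.01 mm Fh 0.4 7.1 -2.0
t 14.93 xh -1.07 yh 3.06 tipz 75.94 mm Fh -0.3 9.4 -2.8
t 15.18 xh -1.02 yh 1.86 tipz 76.00 mm Fh 0.4 7.5 -2.4
```

```bash

python3 shift.py '0 -0.0005 0 0 0 0;0 -0.001 0 0 0 0' >/dev/null && python3 ok.py 13 && 
python3 shift.py '0 -0.0005 0 0 0 0;0 -0.001 0 0 0 0' >/dev/null && python3 ok.py 13 && 
python3 shift.py '0 -0.0005 0 0 0 0;0 -0.001 0 0 0 0' >/dev/null && python3 ok.py 13 && 
python3 shift.py '0 -0.0005 0 0 0 0;0 -0.001 0 0 0 0' >/dev/null && python3 ok.py 13 && 
python3 shift.py '0 -0.0005 0 0 0 0;0 -0.001 0 0 0 0' >/dev/null && python3 ok.py 13 
```

```text
t 15.43 xh -1.03 yh 0.28 tipz 76.03 mm Fh 0.2 5.5 -0.7
t 15.68 xh -1.01 yh -1.75 tipz 76.00 mm Fh -0.2 0.9 -1.9
t 15.93 xh -0.96 yh -3.55 tipz 75.97 mm Fh -0.6 -3.6 -2.4
t 16.18 xh -1.01 yh -3.82 tipz 76.00 mm Fh 0.7 -3.4 -3.0
t 16.43 xh -0.98 yh -4.57 tipz 76.03 mm Fh -0.5 -2.9 -2.3
```

```bash

python3 shift.py '0 -0.0005 0 0 0 0;0 -0.0008 0 0 0 0;0 -0.0008 0 0 0 0' >/dev/null && python3 ok.py 13 && 
python3 shift.py '0 0 -0.0006 0 0 0;0 0 -0.0012 0 0 0' >/dev/null && python3 ok.py 13 && 
python3 shift.py '0 0 -0.001 0 0 0;0 0 -0.002 0 0 0;0 0 -0.003 0 0 0' >/dev/null && python3 ok.py 13 && 
python3 shift.py '0 0 -0.001 0 0 0;0 0 -0.002 0 0 0;0 0 -0.003 0 0 0;0 0 -0.004 0 0 0;0 0 -0.005 0 0 0' >/dev/null && python3 ok.py 13 
```

```text
t 16.80 xh -0.92 yh -5.17 tipz 76.11 mm Fh -0.0 -1.9 -2.1
t 17.05 xh -0.93 yh -5.19 tipz 77.34 mm Fh -0.6 -2.1 -2.0
t 17.43 xh -0.89 yh -5.19 tipz 80.39 mm Fh 0.6 -0.5 -0.7
t 18.05 xh -0.95 yh -5.22 tipz 85.34 mm Fh 0.5 0.4 -1.4
```

```bash

python3 shift.py '0 0.003 -0.001 0 0 0;0 0.006 -0.001 0 0 0;0 0.009 -0.001 0 0 0;0 0.0112 -0.001 0 0 0;0 0.0112 0 0 0 0' >/dev/null && python3 ok.py 2.5 && 
python3 shift.py '0 0 0.0006 0 0 0;0 0 0.0012 0 0 0' >/dev/null && python3 ok.py 2.5 && 
python3 shift.py '0 0 0.0006 0 0 0;0 0 0.0012 0 0 0' >/dev/null && python3 ok.py 2.5 && 
python3 shift.py '0 0 0.0006 0 0 0;0 0 0.0012 0 0 0' >/dev/null && python3 ok.py 2.5 && 
python3 shift.py '0 0 0.0006 0 0 0;0 0 0.0012 0 0 0;0 0 0.0018 0 0 0' >/dev/null && python3 ok.py 2.5 && 
python3 shift.py '0 0 0.0006 0 0 0;0 0 0.0012 0 0 0;0 0 0.0018 0 0 0' >/dev/null && python3 ok.py 2.5 && 
python3 shift.py '0 0 0.0006 0 0 0;0 0 0.0012 0 0 0;0 0 0.0018 0 0 0' >/dev/null && python3 ok.py 2.5 
```

```text
t 18.68 xh -0.93 yh 6.13 tipz 85.24 mm Fh -0.5 -0.0 -1.0
t 18.93 xh -0.99 yh 5.80 tipz 83.98 mm Fh 0.1 -0.5 -1.3
t 19.18 xh -0.95 yh 5.88 tipz 82.83 mm Fh 0.1 -0.1 -0.6
t 19.43 xh -0.96 yh 5.91 tipz 81.61 mm Fh -0.5 0.4 -1.5
t 19.80 xh -0.96 yh 5.89 tipz 79.79 mm Fh 0.2 -0.7 -0.6
t 20.18 xh -0.95 yh 5.90 tipz 78.01 mm Fh -0.9 -0.6 -0.6
t 20.55 xh -0.97 yh 5.90 tipz 76.22 mm Fh -0.1 -0.0 -1.1
```

Second click; same push, −11 mm in total.

```bash

python3 shift.py '0 -0.0005 0 0 0 0;0 -0.001 0 0 0 0;0 -0.0015 0 0 0 0;0 -0.002 0 0 0 0' >/dev/null && python3 ok.py 13 && 
python3 shift.py '0 -0.0005 0 0 0 0;0 -0.001 0 0 0 0;0 -0.0015 0 0 0 0;0 -0.002 0 0 0 0' >/dev/null && python3 ok.py 13 && 
python3 shift.py '0 -0.0005 0 0 0 0;0 -0.001 0 0 0 0;0 -0.0015 0 0 0 0;0 -0.002 0 0 0 0' >/dev/null && python3 ok.py 13 && 
python3 shift.py '0 -0.0005 0 0 0 0;0 -0.001 0 0 0 0' >/dev/null && python3 ok.py 13 && 
python3 shift.py '0 -0.0005 0 0 0 0;0 -0.001 0 0 0 0' >/dev/null && python3 ok.py 13 && 
python3 shift.py '0 -0.0005 0 0 0 0;0 -0.001 0 0 0 0' >/dev/null && python3 ok.py 13 && 
python3 shift.py '0 -0.0005 0 0 0 0;0 -0.001 0 0 0 0;0 -0.0015 0 0 0 0;0 -0.002 0 0 0 0;0 -0.002 0 0 0 0' >/dev/null && python3 ok.py 13
```

```text
t 21.05 xh -1.02 yh 4.46 tipz 76.21 mm Fh -0.4 4.8 -1.4
t 21.55 xh -1.04 yh 3.35 tipz 76.16 mm Fh -1.1 9.1 -2.3
t 22.05 xh -1.05 yh 0.99 tipz 76.18 mm Fh -0.1 6.4 -1.1
t 22.30 xh -1.01 yh -0.66 tipz 76.20 mm Fh -0.3 2.4 -2.4
t 22.55 xh -0.93 yh -3.31 tipz 76.19 mm Fh 0.9 -3.4 -3.0
t 22.80 xh -0.96 yh -3.78 tipz 76.21 mm Fh 0.6 -4.0 -3.3
t 23.43 xh -0.99 yh -5.06 tipz 76.23 mm Fh -0.6 -2.6 -2.7
```

```bash

python3 shift.py '0 0 -0.001 0 0 0;0 0 -0.002 0 0 0;0 0 -0.004 0 0 0;0 0 -0.006 0 0 0' >/dev/null && python3 ok.py 8 && 
python3 shift.py '0 0 -0.004 0 0 0;0 0 -0.009 0 0 0;0 0 -0.015 0 0 0;0 0 -0.025 0 0 0;0 0 -0.045 0 0 0;0 0 -0.045 0 0 0' >/dev/null && python3 ok.py 8; python3 -c "
from h import *
go([.4605,-.3277,.206],-.17+np.pi)"
```

```text
t 23.93 xh -0.84 yh -4.62 tipz 82.56 mm Fh 0.1 -0.0 -1.6
t 24.68 xh 0.14 yh -5.05 tipz 128.98 mm Fh 0.3 -0.4 -0.8
shift [ 6.44e-02 -2.94e-01  1.00e-04] [-0.      0.0031 -0.0513]
```

```bash

python3 shift.py '0.064 -0.294 0 0 0 -0.051;0.064 -0.294 0 0 0 -0.051;0.064 -0.294 0 0 0 -0.051;0.064 -0.294 0 0 0 -0.051;0.064 -0.294 0 0 0 -0.051;0.064 -0.294 0 0 0 -0.051;0.064 -0.294 0 0 0 -0.051'; python3 - <<'E'
from h import *
st()
A0=np.load("top0.npy");ims=[camrig.get_image("top") for _ in range(8)];A1=np.mean([i["color"] for i in ims],0).astype(np.float32);np.save("top1.npy",A1)
t=ims[0];a=-.222;C=np.array([.5888,-.05]);X=np.array([np.cos(a),np.sin(a)]);Y=np.array([-X[1],X[0]])
# front face patch rectified: u = y_h (left +) , v=z ; dial plane at x_h=-50mm
ys=np.linspace(.05,-.05,201);zs=np.linspace(.094,.0,95)
G=np.array([[np.r_[C-X*.050+Y*y,z] for y in ys] for z in zs]);m=proj(t,G.reshape(-1,3)).reshape(95,201,2).astype(np.float32)
print("z range rows",m[0,100],m[-1,100])
o=[]
for A in(A0,A1):
    W=cv2.remap(A,m,None,cv2.INTER_CUBIC); o.append(cv2.resize(np.clip(W,0,255).astype(np.uint8),(800,200)))
D=np.clip(128+3*(o[1].astype(int)-o[0]),0,255).astype(np.uint8);o.append(D)
cv2.imwrite("pics/d1.png",np.vstack(o))
E
```

```text
time_s: 25.55
tool_pos: [0.4596, -0.3271, 0.204]
tool_rot: [0.085, 0.996, 0.0, -0.0]
contact_force: [0.2, -0.0, -0.6]
grip_width: 0.0192
gripper_force: 79.6
25.55 [ 0.4596 -0.3271  0.204 ] yaw 2.9707 zax [-5.e-04  1.e-03 -1.e+00] F [ 0.17 -0.02 -0.6 ] T [0.02 0.03 0.01] 0.01920340766472288
z range rows [273.7871 167.2795] [277.9577  172.51755]
```

View pics/d1.png

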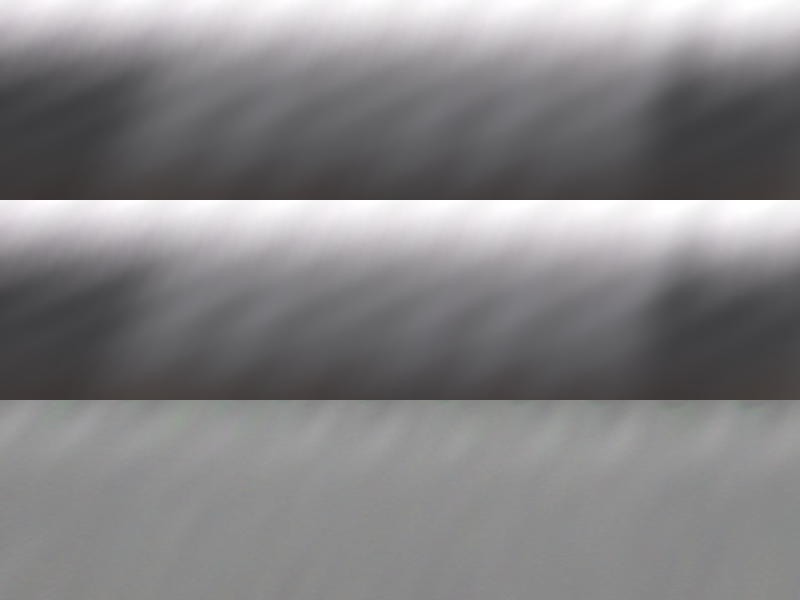

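```bash
python3 - <<'E'
from h import *
np.set_printoptions(linewidth=250)
A0=np.load("top0.npy");A1=np.load("top1.npy")
g0=A0.mean(2);g1=A1.mean(2)
# re-stack by front-edge line: row = r0 + slope*(col-249)
e=lambda c:162.0+(c-249.5)*(173.6-162.0)/(301.0-249.5)
for k in range(-2,9):
    c=np.arange(250,300);f=lambda g:cv2.remap(g.astype(np.float32),c[None].astype(np.float32),(e(c)+k)[None].astype(np.float32),cv2.INTER_CUBIC)[0]
    print(k,"A",f(g0).round().astype(int)[::1]);print("   D",(f(g1)-f(g0)).round().astype(int))
t=camrig.get_image("top");a=-.222;C=np.array([.5888,-.05]);X=np.array([np.cos(a),np.sin(a)]);Y=np.array([-X[1],X[0]])
for y in(7,5,0):
  for z in(.09,.075,.06,.045,.03): print(y,z,proj(t,np.r_[C-X*.05+Y*y*1e-3,z]).round(1), end=";")
E
```

```text
-2 A [255 255 254 253 255 255 255 255 255 255 255 255 255 255 255 255 255 255 255 255 255 255 255 255 255 255 255 255 255 255 255 255 255 255 255 255 255 255 255 255 255 255 255 255 254 255 256 255 255 168]
   D [0 0 1 1 0 0 0 0 0 0 0 0 0 0 0 0 0 0 0 0 0 0 0 0 0 0 0 0 0 0 0 0 0 0 0 0 0 0 0 0 0 0 0 0 1 1 0 0 0 8]
-1 A [255 260 262 259 255 257 261 260 256 255 260 261 258 255 257 260 258 256 256 260 259 257 255 258 260 258 255 256 259 258 256 255 258 259 257 255 257 259 258 255 256 259 259 256 255 258 260 261 238 139]
   D [ 1  0 -1 -1  0  1 -1 -1  0  0 -1 -1 -1  0  1 -1 -1  0  0 -1 -1  0  0  0 -1 -1  0  0 -1 -1  0  0  0 -1 -1  0  0 -1 -1  0  0  0 -1 -1  0 -1 -1 -1  6  6]
0 A [236 231 227 234 240 233 229 231 240 240 233 231 239 241 235 234 242 246 240 235 237 243 244 241 236 242 245 241 238 244 249 245 240 241 246 249 244 240 248 253 245 238 244 251 248 242 238 227 172 104]
   D [6 4 5 8 6 5 4 7 6 6 3 6 6 6 5 5 5 5 5 4 7 5 5 2 6 4 6 4 4 4 5 5 3 5 4 4 2 5 4 4 2 3 6 5 4 2 5 6 7 5]
1 A [133 129 132 140 140 132 134 138 141 142 139 141 148 154 156 164 169 166 160 163 169 166 165 166 164 167 
[... 1796 characters left out ...]
 3 3 2 3 3 2 3 3 2 3 3 2 2 2 2 2 2 2 2 2 2 2 3 2 2 2 2 3 2 3 3 3 2 3 2 3 3 3 3 2 3 3]
8 A [67 68 66 64 63 63 63 62 62 61 61 59 58 57 57 56 55 54 54 54 53 54 54 54 54 54 55 55 56 56 56 56 56 55 56 55 56 56 57 57 59 59 60 60 60 61 61 62 63 62]
   D [3 2 3 3 3 3 2 3 3 3 2 3 2 3 2 3 3 2 3 2 3 2 3 3 3 3 3 3 2 3 2 3 2 3 2 3 3 3 3 3 3 3 2 3 3 3 3 2 3 2]
7 0.09 [[270.9 166.8]];7 0.075 [[271.7 167.7]];7 0.06 [[272.4 168.6]];7 0.045 [[273.1 169.5]];7 0.03 [[273.8 170.3]];5 0.09 [[271.8 167. ]];5 0.075 [[272.5 167.9]];5 0.06 [[273.3 168.8]];5 0.045 [[274.  169.7]];5 0.03 [[274.7 170.5]];0 0.09 [[274.  167.5]];0 0.075 [[274.7 168.4]];0 0.06 [[275.4 169.3]];0 0.045 [[276.1 170.1]];0 0.03 [[276.7 171. ]];
```

```bash
python3 - <<'E'
from h import *
np.set_printoptions(linewidth=260,suppress=True)
ims=[camrig.get_image("top")["color"].astype(np.float32) for _ in range(24)]
A1=np.mean(ims,0);np.save("top1.npy",A1);A0=np.load("top0.npy")
print("frame noise",np.std(ims,0)[165:175,262:290].mean())
for ch in range(3):
  R=(A1-A0*1.0)[...,ch]
  if ch==1:
    for r in range(163,182): print(r,(A1[r,252:302,ch]).astype(int))
  if ch==1:
    for r in range(163,182): print(r,(100*(A1[r,252:302].mean(1)/A0[r,252:302].mean(1)-1)).round(0).astype(int))
# whole-image: where did anything change near the housing?
d=cv2.GaussianBlur(np.abs(A1/np.maximum(A0,5)-1.03).mean(2),(3,3),0)[100:190,235:330]
ys,xs=np.where(d>.08);print(list(zip(xs+235,ys+100))[:80])
E
```

```text
frame noise 0.46839392
163 [193 222 243 254 255 255 255 255 255 255 255 255 255 255 255 255 255 255 255 255 255 255 255 255 255 255 255 255 255 255 255 255 255 255 255 255 255 255 255 255 255 255 255 255 255 255 255 255 255 171]
164 [ 92 118 143 163 185 211 235 252 255 255 255 255 255 255 255 255 255 255 255 255 255 255 255 255 255 255 255 255 255 255 255 255 255 255 255 255 255 255 255 255 255 255 255 255 255 255 255 255 238 141]
165 [ 45  57  69  79  92 110 133 159 183 203 230 246 254 255 255 255 255 255 255 255 255 255 255 255 255 255 255 255 255 255 255 255 255 255 255 255 255 255 255 255 255 255 255 255 255 255 255 255 220 120]
166 [ 39  43  51  60  66  69  74  80  91 106 132 162 183 205 229 245 253 255 255 255 255 255 255 255 255 255 255 255 255 255 255 255 255 255 255 255 255 255 255 255 255 255 255 255 255 255 255 255 198 114]
167 [ 46  43  46  54  60  63  65  65  67  72  87 108 124 136 149 164 178 198 220 237 251 255 255 255 255 255 255 255 255 255 255 255 255 255 255 255 255 255 255 255 255 255 253 250 254 255 255 255 177 116]
168 [ 55  50  48  50  52  55  58  60  60  64  7
[... 5977 characters left out ...]
.int64(329), np.int64(187)), (np.int64(320), np.int64(188)), (np.int64(321), np.int64(188)), (np.int64(322), np.int64(188)), (np.int64(323), np.int64(188)), (np.int64(324), np.int64(188)), (np.int64(325), np.int64(188)), (np.int64(326), np.int64(188)), (np.int64(327), np.int64(188)), (np.int64(328), np.int64(188)), (np.int64(329), np.int64(188)), (np.int64(319), np.int64(189)), (np.int64(320), np.int64(189)), (np.int64(321), np.int64(189)), (np.int64(322), np.int64(189)), (np.int64(323), np.int64(189)), (np.int64(324), np.int64(189)), (np.int64(325), np.int64(189)), (np.int64(326), np.int64(189)), (np.int64(327), np.int64(189)), (np.int64(328), np.int64(189)), (np.int64(329), np.int64(189))]
```

```bash
python3 - <<'E'
from h import *
np.set_printoptions(linewidth=260)
A1=np.load("top1.npy");ims=[camrig.get_image("side")["color"].astype(np.float32) for _ in range(6)];S=np.mean(ims,0);S0=cv2.imread("pics/side0.png").astype(np.float32)
a=cv2.resize(np.clip((A1[156:180,246:304]-40)*1.7,0,255),(797,330),interpolation=cv2.INTER_NEAREST)
b=[cv2.resize(np.clip((x[170:226,334:392]-40)*1.1,0,255),(398,260),interpolation=cv2.INTER_NEAREST) for x in(S0,S)]
cv2.imwrite("pics/d2.png",np.vstack([a[:, :796],np.hstack(b)]).astype(np.uint8))
g=S.mean(2);g0=S0.mean(2)
for r in range(174,222,3): print(r,g[r,338:352].astype(int),(g-g0)[r,338:352].round().astype(int))
E
```

```text
174 [ 69  69  68  67  67  70  70  63  56  56  71 115 174 192] [  43   42   38   38   39   41   41  -25 -149 -133  -57  -10    2    0]
177 [ 66  65  65  66  66  66  66  60  56  54 102 227 246 247] [  35   36   33   41   36   37    5 -110 -189 -192 -144  -19    0    0]
180 [ 52  52  52  52  51  55  76 104 120 163 235 247 247 247] [ -20  -20   -8    7    5  -11  -18  -87 -126  -83  -12    0    0    0]
183 [ 60  62  73  68  59  69 123 171 230 246 247 247 247 247] [-22 -19  -6  -8 -17  -4  21 -35 -16   0   0   0   0   0]
186 [ 58  60  60  58  59  70 126 177 239 247 247 247 247 247] [-20 -23 -23 -27 -26 -14  24 -28  -7   0   0   0   0   0]
189 [ 60  63  61  59  59  70 129 179 238 240 228 235 246 247] [-20 -16 -22 -24 -27 -14  21 -35  -8  -4  -1   0   0   0]
192 [ 61  74  78  68  60  75 146 176 208 228 234 236 237 240] [-14  -5  -4 -14 -21  -8  42 -24 -18  -4   0   0   0   0]
195 [ 58  58  59  57  56  74 149 184 170 151 147 150 151 148] [-22 -24 -24 -26 -30 -14  54  59  24   3   1  -1  -1   0]
198 [161 162 161 161 162 163 167 169 160 151 147 146 145 144] [72 74 73 75 76 76 83 48 14  1 -1  0  0 -2]
201 [ 45  46  45  45  45  45  48  78 133 147 145 145 146 145] [-42 -40 -37 -40 -41 -37 -40 -64 -22  -2   0   2   0  -1]
204 [ 90  88  86  87  87  89  92  95 111 133 143 144 144 144] [ 12   9   7   8   9  21  14 -32 -33 -11  -2   0   1  -1]
207 [166 168 170 167 124  75  73 121 144 146 145 144 143 143] [96 97 97 92 49  8  2 -3 -3 -1  0  0 -1  0]
210 [176 179 182 185 135  75  80 128 147 147 144 143 144 145] [105 110 111 115  63  11   1   0   0   1   0   0  -1  -1]
213 [177 179 181 179 130  73  80 127 145 145 144 144 145 145] [108 109 110 111  62  10   0   1  -1   0   1  -1   0   0]
216 [177 179 179 159 110  69  85 130 145 144 144 143 143 144] [111 111 111  90  40   7   2   0   0   0   0  -1   0  -2]
219 [177 179 179 160 112  71  94 130 143 144 144 143 144 144] [109 111 110  88  41   4  -1   2   0  -1   0  -2   1   0]
```

View pics/d2.png

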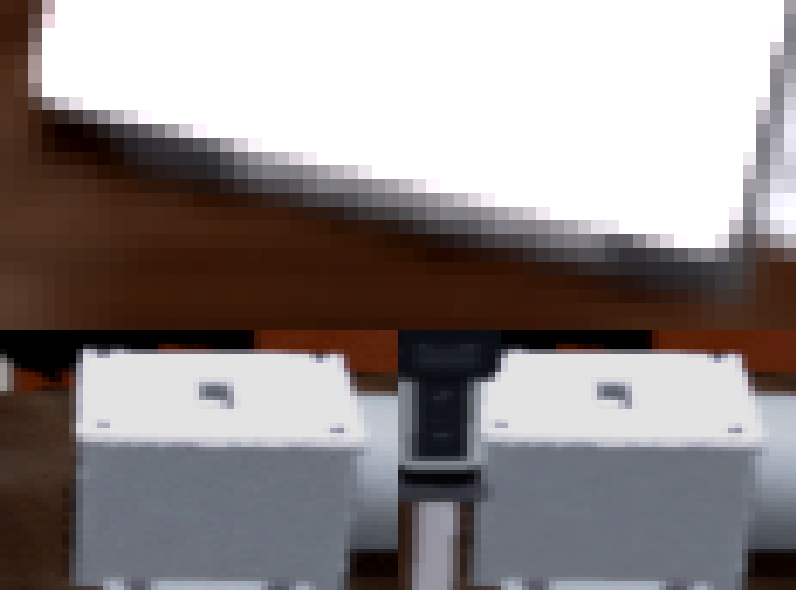

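```bash
python3 - <<'E'
from h import *
np.set_printoptions(linewidth=220,suppress=True)
A0=np.load("top0.npy").mean(2);A1=np.load("top1.npy").mean(2)
e=lambda c:162.0+(c-249.5)*(173.6-162.0)/(301.0-249.5)
c=np.arange(252,300)
for lo,hi in((.5,1.7),(1.7,3),(3,4.5),(4.5,7)):
    o=[]
    for x in c:
        r=np.arange(160,185);m=(r-e(x)>=lo)&(r-e(x)<hi)&(A1[160:185,x]<235)
        o.append(1e3*(A1[160:185,x][m].sum()/A0[160:185,x][m].sum()-1) if m.any() else 0)
    print(lo,hi,np.round(o).astype(int))
# slot
print("slot ratio (permille)");print((1e3*(A1[140:152,266:292]/A0[140:152,266:292]-1)).round().astype(int))
E
```

```text
0.5 1.7 [46 45 43 45 45 45 44 42 48 45 43 45 46 43 44 44 47 44 42 43 43 46 45 43 46 43 44 43 45 43 44 43 45 45 45 45 43 44 44 44 43 43 45 44 44 43 41 45]
1.7 3 [51 37 42 40 41 45 47 44 42 40 44 44 43 41 38 38 42 41 38 46 42 43 39 39 43 40 39 42 40 41 38 39 43 42 41 43 42 46 43 52 41 49 46 43 41 43 42 44]
3 4.5 [49 51 47 43 39 46 43 36 45 37 41 43 40 41 42 45 47 42 41 50 38 47 48 45 41 41 46 35 40 42 48 44 41 42 43 41 44 43 39 37 46 43 48 45 45 46 44 43]
4.5 7 [46 52 39 42 46 44 43 44 44 45 47 40 50 48 43 42 46 47 40 43 45 41 47 40 47 49 46 40 39 48 50 44 45 49 46 47 38 41 50 43 42 45 45 44 45 42 43 43]
slot ratio (permille)
[[  0   0   0   1  17  17   3   0   0   0   0   0   0   0   0   0   0   0   0   0   0   0   0   0   0   0]
 [  0   0   0  15  50  47  46  39  26  20   7   0   0   0   0   0   0   0   0   0   0   0   0   0   0   0]
 [  0   0   0  21  48  42  50  52  45  43  47  29  20  15   9   2   0   0   0   0   0   0   0   0   0   0]
 [  0   0   0  21  37  37  48  50  32   5  25  49  55  52  49  47  31  24  15   0   0   0   0   0   0   0]
 [  0   0   5  16  13  16  26  20   6 -19  14  70  69  71  59  39  39  45  46  47  38  25  14   0   0   0]
 [  0   0   8  14  12   4  -2   9   5 -14  24  38  44  41  37  37  38  45  45  43  43  46  49  10   0   0]
 [  0   0   5  10  11   8   2  10  13   9  19  26  36  32  24  39  41  43  43  38  39  38  47   7   0   0]
 [  0   0   1   4   5   5   8  12  18  20  14  12  25  29  27  32  46  49  26  36  34  43  35   0   0   0]
 [  0   0   0   0   0   0   0   0   5   5   2   5  16  24  31  30  27  27  20  20  37  45  24   0   0   0]
 [  0   0   0   0   0   0   0   0   0   0   0   0   4   6   9   9  15  17  13  16  24  27  16   0   0   0]
 [  0   0   0   0   0   0   0   0   0   0   0   0   0   0   0   0   0   1   4   4  11  16   7   0   0   0]
 [  0   0   0   0   0   0   0   0   0   0   0   0   0   0   0   0   0   0   0   0   0   4   1   0   0   0]]
```

```bash

python3 shift.py '-0.0004 0.0002 0.01 0 0 0;-0.0004 0.0002 0.025 0 0 0;-0.0004 0.0002 0.04 0 0 0;-0.0004 0.0002 0.048 0 0 0;-0.0004 0.0002 0.052 0 0 0;-0.0004 0.0002 0.052 0 0 0' >/dev/null && python3 ok.py 4 && 
python3 shift.py '0 0 0.002 0 0 0;0 0 0.004 0 0 0;0 0 0.006 0 0 0' >/dev/null && python3 ok.py 4 && 
python3 shift.py '0 0 0.002 0 0 0;0 0 0.004 0 0 0;0 0 0.006 0 0 0' >/dev/null && python3 ok.py 4 && 
python3 shift.py '0 0 0.003 0 0 0;0 0 0.006 0 0 0;0 0 0.009 0 0 0;0 0 0.012 0 0 0;0 0 0.015 0 0 0' >/dev/null && python3 ok.py 4 && 
python3 shift.py '0 0 0.004 0 0 0;0 0 0.008 0 0 0;0 0 0.012 0 0 0;0 0 0.016 0 0 0;0 0 0.02 0 0 0' >/dev/null && python3 ok.py 4; python3 -c "
from h import *
st()"
```

```text
t 28.25 xh -64.39 yh -298.90 tipz 75.12 mm Fh -0.8 -0.6 -0.8
t 28.62 xh -64.28 yh -298.96 tipz 69.30 mm Fh -0.7 -0.4 -1.3
t 29.00 xh -64.36 yh -298.92 tipz 63.12 mm Fh -0.1 0.3 -0.4
t 29.62 xh -64.35 yh -298.92 tipz 48.03 mm Fh -0.3 -0.2 -0.8
t 30.25 xh -64.35 yh -298.93 tipz 27.98 mm Fh 0.1 -0.5 -1.2
30.25 [ 0.4602 -0.3274  0.1053] yaw 2.9713 zax [-0. -0. -1.] F [ 0.02 -0.47 -1.25] T [-0.04  0.01 -0.02] 0.018825820004397677
```

```bash

python3 shift.py '0 0 0.004 0 0 0;0 0 0.008 0 0 0;0 0 0.012 0 0 0;0 0 0.015 0 0 0;0 0 0.017 0 0 0' >/dev/null && python3 ok.py 4 && 
python3 shift.py '0 0 0.0007 0 0 0;0 0 0.0014 0 0 0' >/dev/null && python3 ok.py 2.8 && 
python3 shift.py '0 0 0.0007 0 0 0;0 0 0.0014 0 0 0' >/dev/null && python3 ok.py 2.8 && 
python3 shift.py '0 0 0.0007 0 0 0;0 0 0.0014 0 0 0' >/dev/null && python3 ok.py 2.8; python3 -c "
from h import *
st()"
```

```text
t 30.88 xh -64.37 yh -298.86 tipz 11.07 mm Fh 0.9 0.5 -1.4
t 31.12 xh -64.28 yh -298.96 tipz 9.91 mm Fh 0.1 0.2 -0.7
t 31.38 xh -64.32 yh -298.94 tipz 8.47 mm Fh -0.2 0.1 -1.6
t 31.62 xh -64.26 yh -298.96 tipz 8.03 mm Fh -4.6 2.2 15.9
31.625 [ 0.4603 -0.3275  0.0853] yaw 2.9714 zax [ 4.e-04 -4.e-04 -1.e+00] F [-3.97  3.2  15.92] T [ 0.87  0.89 -0.05] 0.018899333653348362
```

```bash

python3 shift.py '0 0 -0.0008 0 0 0;0 0 -0.0008 0 0 0' >/dev/null && python3 ok.py 9
python3 shift.py '0 0 0 0 0 0;0 0 0 0 0 0;0 0 0 0 0 0;0 0 0 0 0 0;0 0 0 0 0 0' 0.06 >/dev/null; python3 shift.py '0 0 -0.02 0 0 0;0 0 -0.05 0 0 0;0 0 -0.09 0 0 0;0 0 -0.12 0 0 0;0 0 -0.13 0 0 0;0 0 -0.13 0 0 0'; python3 -c "
from h import *
go([.25,-.45,.24],-.17+np.pi)"
```

```text
t 31.88 xh -64.24 yh -298.97 tipz 8.05 mm Fh -0.5 -0.1 2.8
time_s: 33.25
tool_pos: [0.4603, -0.3275, 0.215]
tool_rot: [0.085, 0.996, -0.0, 0.0]
contact_force: [-0.5, -0.4, -0.4]
grip_width: 0.0602
gripper_force: 0.0
shift [ 0.1865 -0.1564 -0.025 ] [-0.0002  0.0003 -0.0003]
```

```bash

python3 shift.py '0.186 -0.156 -0.025 0 0 0;0.186 -0.156 -0.025 0 0 0;0.186 -0.156 -0.025 0 0 0;0.186 -0.156 -0.025 0 0 0;0.186 -0.156 -0.025 0 0 0' >/dev/null; python3 - <<'E'
from h import *
np.set_printoptions(linewidth=220,suppress=True)
st();S0=cv2.imread("pics/side0.png").astype(np.float32);T0=np.load("top0.npy")
S=np.mean([camrig.get_image("side")["color"].astype(np.float32) for _ in range(10)],0);T=np.mean([camrig.get_image("top")["color"].astype(np.float32) for _ in range(10)],0)
np.save("side2.npy",S)
print("side dial strip, now / diff")
for r in range(186,216,2): print(r,S[r,338:352].mean(1).astype(int),(S-S0)[r,338:352].mean(1).round().astype(int))
# iron: side rows and top diff in the stand region
g=S.max(2);
for r in(236,245,251,257,260): print(r,g[r,328:348].astype(int),S0.max(2)[r,328:348].astype(int))
for n,a,b in(("side",S,S0),("top",T,T0)):
    d=cv2.GaussianBlur(np.abs(a-b).mean(2),(3,3),0)>18
    k,l,stt,_=cv2.connectedComponentsWithStats(d.astype(np.uint8));print(n,[tuple(x) for x in stt[1:].tolist() if x[4]>6])
E
```

```text
33.875 [ 0.2473 -0.4509  0.239 ] yaw 2.9662 zax [-0.0012  0.0011 -1.    ] F [0.55 0.01 0.44] T [ 0.02 -0.09 -0.02] 0.06022540803822856
side dial strip, now / diff
186 [ 80  83  84  87  85  82 103 205 246 247 247 247 247 247] [ 1 -1  1  1 -1 -1  0  0  0  0  0  0  0  0]
188 [ 77  79  81  84  85  83 105 210 246 247 247 247 247 247] [ 2  1 -2  0  1  0  1  0  0  0  0  0  0  0]
190 [ 79  81  82  83  83  83 119 234 246 242 204 201 245 247] [ 1  0 -1  1  0 -3  0  0  0  0  0 -1  0  0]
192 [ 78  79  81  82  82  82 105 200 226 232 234 235 237 240] [ 2  0  0  1  1 -1  1 -1  0  0  0  0  0  0]
194 [ 78  80  82  84  84  84  92 134 157 164 163 173 182 171] [-2 -1  1 -2  0 -1  2  0  0  1  1  2  1  0]
196 [ 84  83  84  85  87  88  95 127 148 150 147 146 146 145] [ 0  0  0  0 -1  0  2  1  1  0  0  0  1  0]
198 [ 88  88  87  88  87  86  85 120 146 149 147 147 146 144] [-1  0  0  1  1  0  0  0  1 -1  0  0  0 -2]
200 [ 87  87  86  87  87  86  89 139 156 150 146 146 145 145] [-1  0 -3  2  0  0  0  0  0  0  1  0  0  0]
202 [ 83  84  84  83  82  80  79 129 148 146 145 145 145 144] [ 1  0  0  0  0  0 -1  0  0
[... 1987 characters left out ...]
21), (405, 268, 3, 4, 7), (196, 277, 4, 2, 7), (339, 278, 26, 13, 120), (242, 281, 15, 14, 121), (376, 280, 3, 3, 7), (380, 280, 4, 6, 17), (368, 283, 6, 6, 21), (308, 285, 28, 10, 118), (457, 292, 7, 8, 16), (430, 294, 31, 9, 89), (250, 300, 10, 6, 46), (264, 300, 29, 9, 140), (476, 309, 9, 5, 29), (436, 311, 7, 4, 22), (473, 312, 6, 4, 17), (222, 315, 33, 53, 826), (354, 315, 5, 15, 71), (479, 314, 161, 86, 6515), (202, 317, 3, 3, 9), (193, 325, 14, 9, 38), (164, 328, 14, 7, 39), (283, 339, 46, 28, 574), (97, 340, 58, 60, 1026), (550, 340, 23, 27, 174), (146, 361, 77, 34, 186), (270, 362, 4, 3, 11), (149, 364, 40, 22, 62), (218, 370, 5, 4, 14), (183, 372, 3, 3, 7), (616, 385, 24, 15, 264)]
```

```bash
python3 -c "
from cell import bot, camrig, workorder
print(workorder.close_job())"
```

```text
the job is handed in; nothing more can be done
None
```

I handed the job in with the wheel clicked on two teeth, but I can't confirm the pointer is at the broad mark: the dial face can't be seen from either camera, so I stopped at the count that could not pass the mark, and if the wheel began three clicks below it is one click short; the iron is back fully home in its stand and nothing else on the bench was moved.

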